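# Lock a microscope stage with its tapered transport pin

## Robot

A 6-joint arm with a two-finger parallel gripper is mounted at the origin on a cart in front of the work surface, level with it; the furniture and walls round the work are solid. World frame = base frame: x ahead of the robot, y to its left, z up, the work surface at z = 0. Lengths are in m, angles in rad, forces in N, time in s.
With the tool pointing down it reaches from about 0.375 to 0.975 m from the base axis. Payload 3.8 kg.
Tool frame: the origin (TCP) lies midway between the tips of the shut fingers; the grasp point (between the pads) lies 19 mm behind it; z points along the fingers, y is the line along which they close (so a half turn about z gives the same grasp; the last joint's range is limited). The gripper opens to 85 mm and grips with 20 to 120 N. Pads are 22 mm wide; open, the fingers measure 114 mm over their backs; the gripper's body (76 mm by 85 mm) begins 54 mm behind the grasp point. The pads swing forward as they close: fully open they stand 13 mm farther back than shut.
Start: joints at [1.254, 0.264, 1.604, -0, 1.274, -0.037], TCP at [0.186, 0.649, 0.231] pointing down, gripper open.
Joint ranges: [-2.63, 2.63], [-0.94, 2.18], [0.31, 2.57], [-1.31, 4.45], [0, 2.66], [-2.55, 2.55]. Speed limits (rad/s): [2.57, 2.57, 3.14, 3.14, 3.14, 3.14].

## Interface

Orientations are given as a rotation vector (axis times angle).
In Python, from workcell import read_state, vision, ticket gives the robot as it stands. The module is installed in compiled form; this text tells all that it offers.
- The arm moves only by the tool jog_arm, never from a script. Its arguments are lists of equal length, an entry for each row: "turn": the turn, a rotation vector about the tool's x, y, z in rad, a list of three; "delta_pos": the shift along the tool's x, y, z in m, a list of three; "gripper": the finger opening in m, from 0 to 0.0854. In form: {"turn": [[rx, ry, rz], ...], "delta_pos": [[dx, dy, dz], ...], "gripper": [gripper, ...]}. A call has 1 to 20 rows; each row shifts and turns the commanded pose from where the row before left it, along the tool's axes as they then stand; what a row does not reach is not made up. A row lasts 1/12 s, in which the tool goes at most 41.7 mm and 7.16 degrees, less where a joint would pass 70% of its speed; a pose out of reach is approached as far as the arm can. A call with a gripper value outside its range is refused whole. The fingers move at their own pace and stop on an object; "grip_force" is the grip in N (left out, the last holds). Time passes only in rows, so rows that do not move let the fingers close. It gives the time, the measured TCP pose, the force, the opening and the grip force at its end, in the units of the state.
- read_state(): the state, without advancing time (a new reading comes with each control period).
- vision.read_camera(name): name is "side" or "top"; returns the picture (400x640x3 uint8, red, green, blue); there is no depth.
- vision.calibration(name): a dict with "vfov" (degrees; the focal length in pixels is half the picture's height over the tangent of half this angle, whatever the lens; pixels are square), "cx", "cy" (the principal point, pixels), "R" (3x3) and "t" (3): a world point X has camera coordinates R X + t. Camera axes: x right, y down, z forward; pixel columns grow to the right and rows downward; lengths in m; the calibration is good to about 2 mm. A picture is of the moment at which its call begins. calibration takes no time and is no camera call.
- ticket.finish_job(): hands the job in; it is judged then, once.
The state is a dict: "time": time; "q": joint angles; "joint_vel": joint speeds; "joint_torque": joint torques, N m; "tool_pos": TCP position; "tcp_rot": TCP orientation; "wrist_force": force on the tool from outside, world axes, zero at the start; "torque": the same for the moment, N m; "width": opening from 0.0 (shut) to 1.0 (fully open); "grip_force": force on a finger pad.
Only numpy, scipy, OpenCV 4.12 (cv2) and the standard library are available. Lean on these libraries where they do the work, as an engineer would, in place of code of your own. Each camera call takes 0.05 s, during which the arm holds its last target. There are 200 camera calls.

## Task

The microscope stage has drifted out of line with its base. Take the blue-handled tapered pin out of its block and push it point down through the hole in the stage into the hole hidden in the base below, so that the taper pulls the stage into line, until its flange is flush on the stage; ease it in and let it find its own way, never forcing it (keep under 25 N). Then let go of it, swing the brass keeper fully across over the flange, and leave everything else on the bench where it is.

Things in the scene. Friction and masses are not known exactly. Their poses are not given: they have to be found in the camera images.
- pin: Loose tapered steel lock pin, 120 g, at first upright in its block. Origin: centre of the underside of its flange, z up along the handle. Flange 36 mm across, z 0 to 5 mm. Above it a blue handle, 18 mm across, round, z 5 to 50: grip it from above at any yaw.
- pin_tip (a point): The pin's point, at z = -66 mm in the pin's frame: blunt, 4 mm across. From it a cone widens over 38 mm to the straight shank, 19 mm across and 28 mm long, up to the flange.
- pin_block: Fixed aluminium block 52 x 52 mm, 82 mm high, on a 72 x 72 mm rubber foot. Origin: centre of its underside. The pin stands in its central through hole (22 mm across), the flange resting on the top at 82 mm.
- base: Fixed base under the stage: dark steel plate 170 x 150 mm, top 67 mm over the bench, on four feet. Origin: centre of its underside, axes parallel to the stage's. The stage hides the base's 20.5 mm hole (12 mm deep, 1 mm chamfer, clear below). At the start the stage's hole is 4 to 8 mm off it, sideways, by an amount and in a direction that are not measured: they must be felt.
- stage: Light grey plate 150 x 130 x 10 mm that slides up to 9 mm each way along its x and y over the base (gap 3 mm; friction about 4 N per axis, no spring). Origin: centre of the mouth of its 20.5 mm pin hole (1 mm chamfer) in the top face, 80 mm over the bench, z up. The base's rim is fixed: the cone pushes the held pin sideways by the whole misalignment, so the hand must give way or the force rises.
- keeper (a joint): Orange-brass keeper's hinge, rad: 0 = closed over the flange (end stop); grows as it swings open, counter-clockwise from above, to 1.5. Starts at 0.9 to 1.4, stays where left (friction 0.04 N m). Bar 14 mm wide, 4 mm thick, underside 7 mm over the stage: it passes over the flange only when the pin is home. Closed, it lies 2 mm beside the handle on the stage's +x side.
- keeper_hinge (a point): Keeper's vertical hinge axis at the stage's face: x = 18, y = 45 mm in the stage's frame. Steel bolt 12 mm across, top 13 mm over the stage. Closed, the bar runs from here along the stage's -y.
- keeper_knob (a point): Centre of the top of the red knob that pushes the keeper: upright, 11 mm across, 20 mm tall above the bar, top 31 mm over the stage's face, 64 mm from the hinge axis. Closed, it stands at x = 18, y = -19 mm in the stage's frame; open, it is farther to the stage's +x.
- timer: Bystander: small white bench timer, 60 x 64 x 18 mm. Origin: centre of its underside. To be left alone.
- objective_case: Bystander: white objective canister with ribbed lid, 41 mm across, 58 mm high. Origin: centre of its underside. To be left alone.
- objective_spare: Bystander: white objective with a green ring, 26 mm across, 47 mm high. Origin: centre of its underside. To be left alone.
- filter_cube_0: Bystander: black filter cube with a blue window, 37 x 34 x 40 mm. Origin: centre of its underside. To be left alone.
- filter_cube_1: Bystander: black filter cube with an orange window, 37 x 34 x 40 mm. Origin: centre of its underside. To be left alone.
- coverglass_box: Bystander: small box with blue lid, 40 x 40 x 20 mm. Origin: centre of its underside. To be left alone.

How it is judged:
By the outcome, as a careful person would: the job done as asked, in the order asked, and still so for the second after the job is handed in, with the robot touching nothing.
It also fails if it takes over 69 s, if anything falls off the work surface, if the arm or the gripper's body presses on something with over 40 N, if the wrist force passes 120 N, or if a joint passes its speed limit or range.

## Working session

There is one attempt and no reset: what is moved stays moved. The work goes in short steps, Python scripts to look and compute and a tool call to move; the robot and the scene stay as the last step left them, time stands still between calls to the robot, and variables do not carry over. Pictures are saved under pics/ and viewed, at most 10 in all, crops included, and the job is handed in when it is done.

Besides the shell and the picture viewer there is one more tool, called after ">>>" by a JSON object that holds its "name" and its "arguments", one argument or row to a line. jog_arm: Moves the arm, as the interface text tells. Its arguments: {"type":"object","properties":{"turn":{"type":"array","items":{"type":"array","items":{"type":"number"}}},"delta_pos":{"type":"array","items":{"type":"array","items":{"type":"number"}}},"gripper":{"type":"array","items":{"type":"number"}},"grip_force":{"type":"number"}},"required":["turn","delta_pos","gripper"]}

```bash
mkdir -p pics; python3 - <<'E'
from workcell import read_state, vision
import cv2
for n in("side","top"):
    im=vision.read_camera(n); cv2.imwrite(f"pics/{n}0.png",im[:,:,::-1])
    c=vision.calibration(n); print(n,c)
print(read_state())
E
```

```text
side {'vfov': 43.030946357881255, 'cx': 326.9274119741634, 'cy': 199.04837797506278, 'R': array([[ 0.97703043, -0.21307591,  0.00319431],
       [-0.12451906, -0.58300131, -0.80287264],
       [ 0.1729351 ,  0.78403325, -0.59614203]]), 't': array([-0.57937856,  0.13951462,  1.49196759])}
top {'vfov': 50.472351215372015, 'cx': 320.44775258843407, 'cy': 198.40296059315665, 'R': array([[ 1.97084289e-02, -9.99805719e-01,  3.19993150e-04],
       [-9.71332399e-01, -1.92229915e-02, -2.36946930e-01],
       [ 2.36907047e-01,  4.35903200e-03, -9.71522542e-01]]), 't': array([-0.00263392,  0.59852094,  1.1650452 ])}
{'time': 0.1, 'q': array([ 1.25414092e+00,  2.64702238e-01,  1.60525187e+00, -1.89457493e-05,
        1.27370923e+00, -3.68848484e-02]), 'joint_vel': array([ 0.00166743, -0.00181321, -0.0002957 ,  0.00099125, -0.00135129,
        0.0009319 ]), 'joint_torque': array([ 3.76302514e-04, -5.16711187e+01, -3.68587089e+01, -1.36357741e-06,
        6.31073141e-03,  1.13419392e-05]), 'tool_pos': array([0.18618036, 0.64811839, 0.23006228]), 'tcp_rot': array([-0.43797358, -3.11056225,  0.00320658]), 'wrist_force': array([ 0.20145288,  0.35130441, -0.41895362]), 'torque': array([ 0.04961037, -0.03397216,  0.00758391]), 'grip_force': 0.0, 'width': 1.000537347701207}
```

View pics/top0.png

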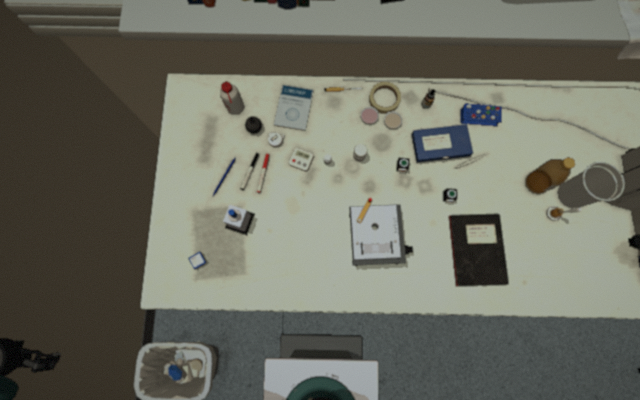

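View pics/side0.png

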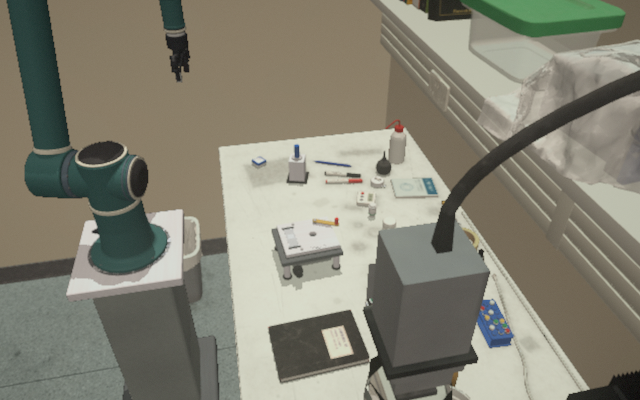

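The top view shows the pin in its block at about (238,215), the stage hole at (375,226), and the keeper from about (362,220) to the red knob at (369,200). The side view shows the handle at (297,152) and the stage hole at (312,233). I'll enlarge these areas.

```bash
python3 - <<'E'
import cv2,numpy as np
t=cv2.imread("pics/top0.png");s=cv2.imread("pics/side0.png")
def c(im,x,y,w,h,k): return cv2.resize(im[y:y+h,x:x+w],None,fx=k,fy=k,interpolation=cv2.INTER_CUBIC)
# 800x600: two rows of 300
r1=np.hstack([c(t,340,190,80,60,5),c(t,205,190,80,60,5)])
r2=np.hstack([c(s,268,205,80,60,5),c(s,255,135,80,60,5)])
cv2.imwrite("pics/crop0.png",np.vstack([r1,r2]))
E
```

```text
(no output)
```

View pics/crop0.png

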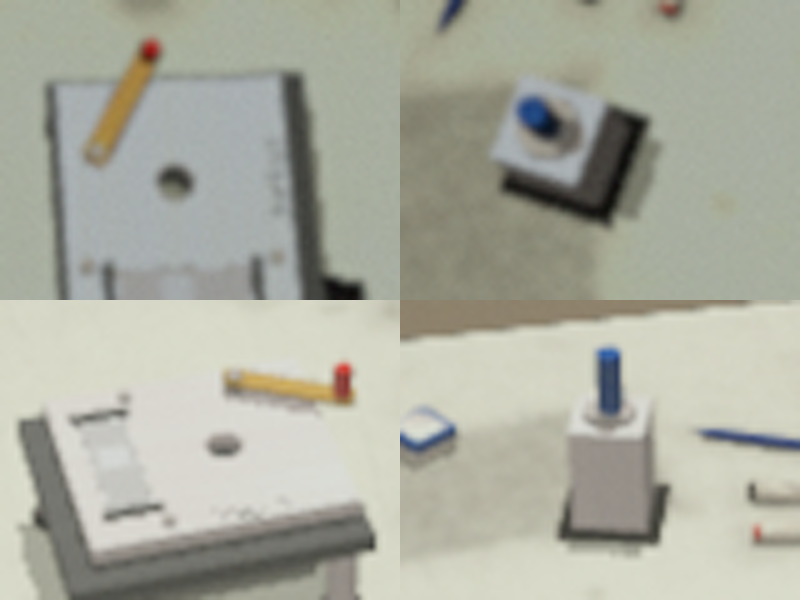

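```bash
cat > h.py <<'E'
import numpy as np,cv2
from workcell import vision
def ray(n,p):
    c=vision.calibration(n);f=200/np.tan(np.radians(c["vfov"])/2)
    d=c["R"].T@np.array([(p[0]-c["cx"])/f,(p[1]-c["cy"])/f,1]);o=-c["R"].T@c["t"];return o,d/np.linalg.norm(d)
def plane(n,p,z):
    o,d=ray(n,p);return o+d*(z-o[2])/d[2]
def tri(pt,ps):
    A=np.zeros((3,3));b=np.zeros(3);R=[ray("top",pt),ray("side",ps)]
    for o,d in R:
        M=np.eye(3)-np.outer(d,d);A+=M;b+=M@o
    X=np.linalg.solve(A,b);return X,[np.linalg.norm((np.eye(3)-np.outer(d,d))@(X-o))for o,d in R][0]
def blob(im,box,kind):  # box x,y,w,h ; soft-weighted centroid
    x,y,w,h=box;a=im[y:y+h,x:x+w].astype(float);r,g,b=a[...,0],a[...,1],a[...,2]
    m={"blue":b-np.maximum(r,g),"red":r-np.maximum(g,b)*1.3,"dark":150-g}[kind]
    k={"blue":40,"red":40,"dark":40}[kind]
    B=(m>k).astype(np.uint8);n,l,s,c=cv2.connectedComponentsWithStats(B)
    i=1+np.argmax(s[1:,4]);W=(l==i)*1.0;yy,xx=np.mgrid[y:y+h,x:x+w]
    return np.array([(W*xx).sum(),(W*yy).sum()])/W.sum(),s[i]+np.array([x,y,0,0,0])
E
python3 - <<'E'
from h import *
np.set_printoptions(precision=4,suppress=True)
t=cv2.imread("pics/top0.png")[:,:,::-1];s=cv2.imread("pics/side0.png")[:,:,::-1]
for nm,bt,bs,k in [("handle",(215,200,45,30),(285,138,25,35),"blue"),("hole",(366,218,18,17),(305,228,16,12),"dark"),("knob",(362,192,16,14),(328,212,18,18),"red")]:
    a,sa=blob(t,bt,k);b,sb=blob(s,bs,k);X,e=tri(a,b);print(nm,a,sa,b,sb,X,e)
P=lambda u,v:(340+u/5-.4,190+v/5-.4)
S=lambda u,v:(268+u/5-.4,205+(v-300)/5-.4)
for nm,p,q,z in [("hole",(175,183),(224,445),.08),("hinge",(96,153),(233,378),.093),("knob",(151,47),(344,367),.111),("backL",(49,85),None,.08),("backR",(283,74),None,.08)]:
    print(nm,plane("top",P(*p),z),plane("side",S(*q),z) if q else"")
print("handletop",plane("top",(205+132/5-.4,190+107/5-.4),.132),plane("side",(255+209.5/5-.4,135+53/5-.4),.132))
E
```

```text
handle [231. 212.] [229 210   5   5  21] [296.2857 145.5714] [295 145   4   2   7] [0.5418 0.2546 0.129 ] 0.0006788061100699895
hole [374.7143 225.1905] [372 223   6   5  21] [312.5 235. ] [312 235   2   1   2] [ 0.5205 -0.1477  0.0752] 0.0013035748332589762
knob [369.75  199.625] [369 198   3   4   8] [336.2857 220.5714] [335 218   3   6  14] [ 0.5908 -0.1311  0.1016] 0.0003355981624410709
hole [ 0.518  -0.1468  0.08  ] [ 0.519  -0.1474  0.08  ]
hinge [ 0.532  -0.1006  0.093 ] [ 0.5325 -0.1059  0.093 ]
knob [ 0.59   -0.1301  0.111 ] [ 0.5913 -0.1312  0.111 ]
backL [ 0.5738 -0.0748  0.08  ] 
backR [ 0.583  -0.2098  0.08  ] 
handletop [0.5433 0.2541 0.132 ] [0.5429 0.2519 0.132 ]
```

>>> {"name": "jog_arm", "arguments": {
  "turn": [
    [0,0,-0.0933],
    [0,0,-0.0933],
    [0,0,-0.0933],
    [0,0,0],
    [0,0,0],
    [0,0,0],
    [0,0,0],
    [0,0,0],
    [0,0,0],
    [0,0,0],
    [0,0,0],
    [0,0,0],
    [0,0,0],
    [0,0,0],
    [0,0,0],
    [0,0,0],
    [0,0,0],
    [0,0,0]
  ],
  "delta_pos": [
    [0,0,0],
    [0,0,0],
    [0,0,0],
    [-0.0255,-0.0282,0.002],
    [-0.0255,-0.0282,0.002],
    [-0.0255,-0.0282,0.002],
    [-0.0255,-0.0282,0.002],
    [-0.0255,-0.0282,0.002],
    [-0.0255,-0.0282,0.002],
    [-0.0255,-0.0282,0.002],
    [-0.0255,-0.0282,0.002],
    [-0.0255,-0.0282,0.002],
    [-0.0255,-0.0282,0.002],
    [-0.0255,-0.0282,0.002],
    [-0.0255,-0.0282,0.002],
    [-0.0255,-0.0282,0.002],
    [-0.0255,-0.0282,0.002],
    [0,0,0]
  ],
  "gripper": [0.085,0.085,0.085,0.085,0.085,0.085,0.085,0.085,0.085,0.085,0.085,0.085,0.085,0.085,0.085,0.085,0.085,0.06],
  "grip_force": 60
}}

```text
time: 1.6
tool_pos: [0.547, 0.2487, 0.2023]
tcp_rot: [0.008, 3.14, -0.005]
wrist_force: [-0.0, 0.1, 0.4]
width: 0.879
grip_force: 0.0
```

>>> {"name": "jog_arm", "arguments": {
  "turn": [
    [0,0,0],
    [0,0,0],
    [0,0,0],
    [0,0,0],
    [0,0,0],
    [0,0,0]
  ],
  "delta_pos": [
    [0.004,0.0048,0],
    [0,0,0.03],
    [0,0,0.03],
    [0,0,0.03],
    [0,0,0.015],
    [0,0,0]
  ],
  "gripper": [0.06,0.06,0.06,0.06,0.06,0.06]
}}

```text
time: 2.1
tool_pos: [0.5343, 0.2587, 0.0931]
tcp_rot: [0.003, -3.132, 0.005]
wrist_force: [-0.5, 0.4, -0.5]
width: 0.702
grip_force: 0.0
```

```bash
python3 - <<'E'
from workcell import read_state, vision
import cv2,numpy as np
print(read_state()["tool_pos"])
t=vision.read_camera("top")[:,:,::-1];s=vision.read_camera("side")[:,:,::-1]
f=lambda a:cv2.resize(a,None,fx=5,fy=5,interpolation=cv2.INTER_CUBIC)
cv2.imwrite("pics/g1.png",np.hstack([f(t[170:250,200:280]),f(s[110:190,258:338])]))
E
```

```text
[0.53425795 0.25872874 0.09310805]
```

View pics/g1.png

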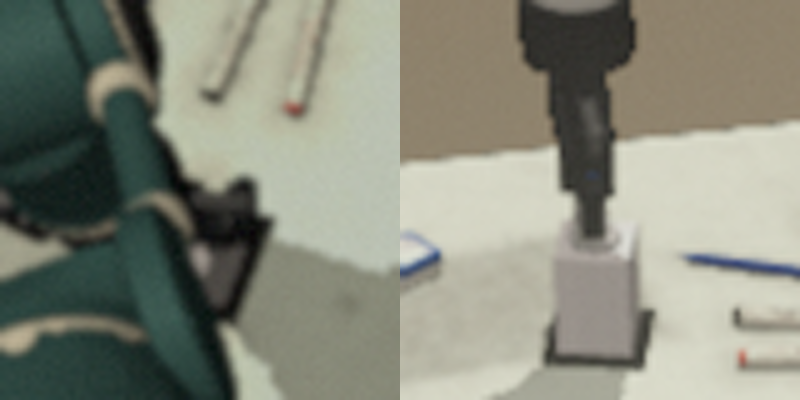

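The fingers straddle the handle, but the TCP reads about 9 mm short in x. I'll let it settle and then correct.

>>> {"name": "jog_arm", "arguments": {
  "turn": [
    [0,0,0],
    [0,0,0],
    [0,0,0]
  ],
  "delta_pos": [
    [-0.005,-0.003,-0.002],
    [0,0,0],
    [0,0,0]
  ],
  "gripper": [0.06,0.06,0.06]
}}

```text
time: 2.45
tool_pos: [0.5463, 0.2565, 0.1027]
tcp_rot: [0.0, 3.138, 0.003]
wrist_force: [-0.5, 0.9, -0.1]
width: 0.703
grip_force: 0.0
```

>>> {"name": "jog_arm", "arguments": {
  "turn": [
    [0,0,0],
    [0,0,0],
    [0,0,0]
  ],
  "delta_pos": [
    [0,0,0],
    [0,0,0],
    [0,0,0]
  ],
  "gripper": [0.06,0.06,0.06]
}}

```text
time: 2.7
tool_pos: [0.5447, 0.2558, 0.1008]
tcp_rot: [0.0, 3.141, 0.001]
wrist_force: [-0.1, 0.4, 0.5]
width: 0.7
grip_force: 0.0
```

>>> {"name": "jog_arm", "arguments": {
  "turn": [
    [0,0,0],
    [0,0,0],
    [0,0,0],
    [0,0,0],
    [0,0,0],
    [0,0,0],
    [0,0,0],
    [0,0,0]
  ],
  "delta_pos": [
    [0.0015,-0.0023,0.003],
    [0,0,0],
    [0,0,0],
    [0,0,0],
    [0,0,0],
    [0,0,0],
    [0,0,0],
    [0,0,0]
  ],
  "gripper": [0.06,0.06,0.03,0.01,0.01,0.01,0.01,0.01],
  "grip_force": 50
}}

```text
time: 3.37
tool_pos: [0.5431, 0.2543, 0.0975]
tcp_rot: [0.0, 3.141, 0.002]
wrist_force: [-1.3, 4.4, 0.2]
width: 0.196
grip_force: 48.9
```

>>> {"name": "jog_arm", "arguments": {
  "turn": [
    [0,0,0],
    [0,0,0],
    [0,0,0],
    [0,0,0],
    [0,0,0],
    [0,0,0],
    [0,0,0],
    [0,0,0],
    [0,0,0]
  ],
  "delta_pos": [
    [0,0.0007,0],
    [0,0,-0.01],
    [0,0,-0.015],
    [0,0,-0.02],
    [0,0,-0.02],
    [0,0,-0.02],
    [0,0,-0.01],
    [0,0,0],
    [0,0,0]
  ],
  "gripper": [0.01,0.01,0.01,0.01,0.01,0.01,0.01,0.01,0.01]
}}

```text
time: 4.12
tool_pos: [0.5431, 0.2539, 0.1924]
tcp_rot: [-0.0, 3.141, -0.001]
wrist_force: [-0.6, 0.4, -2.2]
width: 0.197
grip_force: 49.3
```

>>> {"name": "jog_arm", "arguments": {
  "turn": [
    [0,0,0],
    [0,0,0],
    [0,0,0],
    [0,0,0],
    [0,0,0],
    [0,0,0],
    [0,0,0],
    [0,0,0],
    [0,0,0],
    [0,0,0],
    [0,0,0],
    [0,0,0],
    [0,0,0],
    [0,0,0],
    [0,0,0],
    [0,0,0],
    [0,0,0],
    [0,0,0],
    [0,0,0],
    [0,0,0]
  ],
  "delta_pos": [
    [0,-0.01,0],
    [0.001,-0.02,0],
    [0.002,-0.03,0],
    [0.002,-0.03,0],
    [0.002,-0.03,0],
    [0.002,-0.03,0],
    [0.002,-0.03,0],
    [0.002,-0.03,0],
    [0.002,-0.03,0],
    [0.002,-0.03,0],
    [0.002,-0.03,0],
    [0.002,-0.03,0],
    [0.002,-0.03,0],
    [0.0016,-0.02,0],
    [0,-0.012,0],
    [0,-0.006,0],
    [0,-0.003,0],
    [0,0,0],
    [0,0,0],
    [0,0,0]
  ],
  "gripper": [0.01,0.01,0.01,0.01,0.01,0.01,0.01,0.01,0.01,0.01,0.01,0.01,0.01,0.01,0.01,0.01,0.01,0.01,0.01,0.01]
}}

```text
time: 5.78
tool_pos: [0.5184, -0.1457, 0.1921]
tcp_rot: [0.002, -3.141, -0.001]
wrist_force: [-0.0, 0.9, -1.0]
width: 0.197
grip_force: 49.4
```

```bash
python3 - <<'E'
from workcell import read_state, vision
import cv2,numpy as np
r=read_state();print(r["tool_pos"],r["tcp_rot"],r["wrist_force"],r["torque"])
t=vision.read_camera("top")[:,:,::-1];s=vision.read_camera("side")[:,:,::-1]
f=lambda a:cv2.resize(a,None,fx=5,fy=5,interpolation=cv2.INTER_CUBIC)
cv2.imwrite("pics/g2.png",np.hstack([f(t[180:260,335:415]),f(s[180:260,270:350])]))
E
```

```text
[ 0.51844567 -0.14573298  0.19212401] [ 2.25522690e-03 -3.14131437e+00 -6.75570070e-04] [-0.00256192  0.89447681 -0.9539521 ] [ 0.06101121  0.00166633 -0.02092548]
```

View pics/g2.png

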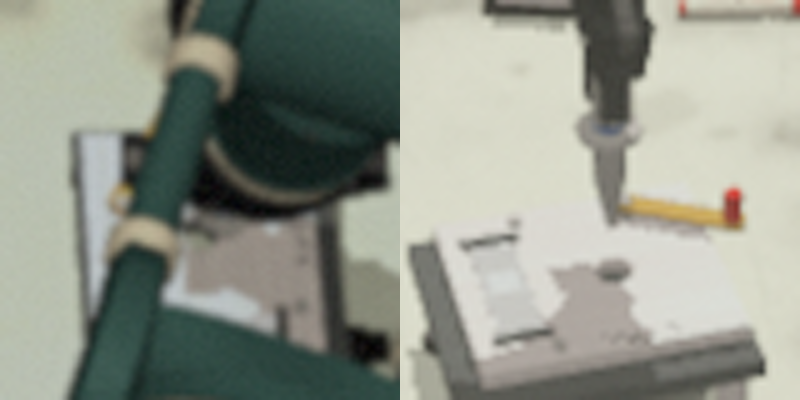

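The side view shows the tip at about px (312,224), directly above the hole at (312.6,234). I'll lower it gently into the stage hole.

>>> {"name": "jog_arm", "arguments": {
  "turn": [
    [0,0,0],
    [0,0,0],
    [0,0,0],
    [0,0,0],
    [0,0,0],
    [0,0,0],
    [0,0,0],
    [0,0,0],
    [0,0,0],
    [0,0,0]
  ],
  "delta_pos": [
    [0,-0.001,0.005],
    [0,0,0.005],
    [0,0,0.005],
    [0,0,0.005],
    [0,0,0.005],
    [0,0,0.005],
    [0,0,0.005],
    [0,0,0.005],
    [0,0,0],
    [0,0,0]
  ],
  "gripper": [0.01,0.01,0.01,0.01,0.01,0.01,0.01,0.01,0.01,0.01]
}}

```text
time: 6.72
tool_pos: [0.5181, -0.1477, 0.1518]
tcp_rot: [0.0, -3.141, -0.0]
wrist_force: [0.1, 0.2, -0.4]
width: 0.199
grip_force: 49.4
```

>>> {"name": "jog_arm", "arguments": {
  "turn": [
    [0,0,0],
    [0,0,0],
    [0,0,0],
    [0,0,0],
    [0,0,0],
    [0,0,0],
    [0,0,0]
  ],
  "delta_pos": [
    [0,0,0.002],
    [0,0,0.002],
    [0,0,0.002],
    [0,0,0.002],
    [0,0,0.002],
    [0,0,0.001],
    [0,0,0]
  ],
  "gripper": [0.01,0.01,0.01,0.01,0.01,0.01,0.01]
}}

```text
time: 7.3
tool_pos: [0.5181, -0.1477, 0.1409]
tcp_rot: [0.0, -3.141, -0.0]
wrist_force: [-0.6, 0.3, -1.6]
width: 0.192
grip_force: 49.4
```

>>> {"name": "jog_arm", "arguments": {
  "turn": [
    [0,0,0],
    [0,0,0],
    [0,0,0],
    [0,0,0],
    [0,0,0]
  ],
  "delta_pos": [
    [0,0,0.001],
    [0,0,0.001],
    [0,0,0.001],
    [0,0,0.001],
    [0,0,0]
  ],
  "gripper": [0.01,0.01,0.01,0.01,0.01]
}}

```text
time: 7.72
tool_pos: [0.5182, -0.1478, 0.137]
tcp_rot: [0.0, -3.141, -0.0]
wrist_force: [0.7, 1.3, -1.5]
width: 0.197
grip_force: 49.4
```

>>> {"name": "jog_arm", "arguments": {
  "turn": [
    [0,0,0],
    [0,0,0],
    [0,0,0],
    [0,0,0]
  ],
  "delta_pos": [
    [0,0,0.001],
    [0,0,0.001],
    [0,0,0.001],
    [0,0,0]
  ],
  "gripper": [0.01,0.01,0.01,0.01]
}}

```text
time: 8.05
tool_pos: [0.5182, -0.1478, 0.134]
tcp_rot: [0.0, -3.141, -0.0]
wrist_force: [-0.0, -0.1, -1.2]
width: 0.198
grip_force: 49.4
```

>>> {"name": "jog_arm", "arguments": {
  "turn": [
    [0,0,0],
    [0,0,0],
    [0,0,0],
    [0,0,0]
  ],
  "delta_pos": [
    [0,0,0.001],
    [0,0,0.001],
    [0,0,0.001],
    [0,0,0]
  ],
  "gripper": [0.01,0.01,0.01,0.01]
}}

```text
time: 8.38
tool_pos: [0.5185, -0.1477, 0.1312]
tcp_rot: [-0.0, 3.141, 0.0]
wrist_force: [0.0, 0.4, -0.4]
width: 0.196
grip_force: 49.4
```

>>> {"name": "jog_arm", "arguments": {
  "turn": [
    [0,0,0],
    [0,0,0],
    [0,0,0],
    [0,0,0]
  ],
  "delta_pos": [
    [0,0,0.001],
    [0,0,0.001],
    [0,0,0],
    [0,0,0]
  ],
  "gripper": [0.01,0.01,0.01,0.01]
}}

```text
time: 8.72
tool_pos: [0.5187, -0.1477, 0.1294]
tcp_rot: [-0.0, 3.141, 0.0]
wrist_force: [1.5, 0.9, -0.9]
width: 0.195
grip_force: 49.5
```

>>> {"name": "jog_arm", "arguments": {
  "turn": [
    [0,0,0],
    [0,0,0],
    [0,0,0],
    [0,0,0]
  ],
  "delta_pos": [
    [-0.0006,0,0.001],
    [-0.0006,0,0.001],
    [0,0,0],
    [0,0,0]
  ],
  "gripper": [0.01,0.01,0.01,0.01]
}}

```text
time: 9.05
tool_pos: [0.5194, -0.1476, 0.1275]
tcp_rot: [0.0, -3.141, -0.001]
wrist_force: [-1.9, 3.3, 3.5]
width: 0.194
grip_force: 50.0
```

>>> {"name": "jog_arm", "arguments": {
  "turn": [
    [0,0,0],
    [0,0,0],
    [0,0,0],
    [0,0,0]
  ],
  "delta_pos": [
    [0,0.0006,0.0],
    [0,0.0006,0.001],
    [0,0,0],
    [0,0,0]
  ],
  "gripper": [0.01,0.01,0.01,0.01]
}}

```text
time: 9.38
tool_pos: [0.5193, -0.1469, 0.1262]
tcp_rot: [0.0, -3.141, 0.001]
wrist_force: [-1.3, 0.1, 1.9]
width: 0.194
grip_force: 49.9
```

>>> {"name": "jog_arm", "arguments": {
  "turn": [
    [0,0,0],
    [0,0,0],
    [0,0,0],
    [0,0,0]
  ],
  "delta_pos": [
    [0,0.0003,0.001],
    [0,0,0.001],
    [0,0,0],
    [0,0,0]
  ],
  "gripper": [0.01,0.01,0.01,0.01]
}}

```text
time: 9.72
tool_pos: [0.5194, -0.1464, 0.1246]
tcp_rot: [0.0, -3.141, 0.0]
wrist_force: [-2.3, 1.4, 5.0]
width: 0.197
grip_force: 50.3
```

```bash
python3 - <<'E'
from workcell import read_state
r=read_state();print(r["tool_pos"],r["tcp_rot"],r["wrist_force"],r["torque"])
E
```

```text
[ 0.51942796 -0.14644318  0.12458548] [ 2.79175577e-04 -3.14119142e+00  3.34790674e-04] [-2.28766978  1.3507276   4.9850892 ] [0.20405981 0.74230013 0.05057575]
```

>>> {"name": "jog_arm", "arguments": {
  "turn": [
    [0,0,0],
    [0,0,0],
    [0,0,0],
    [0,0,0]
  ],
  "delta_pos": [
    [-0.0005,0.0003,0],
    [-0.0005,0.0003,0],
    [0,0,0],
    [0,0,0]
  ],
  "gripper": [0.01,0.01,0.01,0.01]
}}

```text
time: 10.05
tool_pos: [0.5198, -0.1462, 0.1245]
tcp_rot: [0.001, -3.14, 0.001]
wrist_force: [-3.8, 0.4, 7.0]
width: 0.195
grip_force: 50.3
```

>>> {"name": "jog_arm", "arguments": {
  "turn": [
    [0,0,0],
    [0,0,0],
    [0,0,0],
    [0,0,0],
    [0,0,0]
  ],
  "delta_pos": [
    [-0.0005,0,0],
    [-0.0005,0,0],
    [-0.0005,0,0],
    [0,0,0],
    [0,0,0]
  ],
  "gripper": [0.01,0.01,0.01,0.01,0.01]
}}

```text
time: 10.47
tool_pos: [0.5203, -0.1462, 0.1243]
tcp_rot: [0.001, -3.138, 0.001]
wrist_force: [-7.0, 0.1, 8.0]
width: 0.197
grip_force: 50.4
```

>>> {"name": "jog_arm", "arguments": {
  "turn": [
    [0,0,0],
    [0,0,0],
    [0,0,0],
    [0,0,0],
    [0,0,0],
    [0,0,0]
  ],
  "delta_pos": [
    [0.001,0,0],
    [0.001,0,0],
    [0.001,0,0],
    [0,0,0],
    [0,0,0],
    [0,0,0]
  ],
  "gripper": [0.01,0.01,0.01,0.01,0.01,0.01]
}}

```text
time: 10.97
tool_pos: [0.5192, -0.1461, 0.1244]
tcp_rot: [-0.0, 3.141, -0.001]
wrist_force: [-1.6, -1.5, 4.5]
width: 0.2
grip_force: 49.9
```

>>> {"name": "jog_arm", "arguments": {
  "turn": [
    [0,0,0],
    [0,0,0],
    [0,0,0],
    [0,0,0],
    [0,0,0]
  ],
  "delta_pos": [
    [0.0008,0,0],
    [0.0007,0,0],
    [0,0,0],
    [0,0,0],
    [0,0,0]
  ],
  "gripper": [0.01,0.01,0.01,0.01,0.01]
}}

```text
time: 11.38
tool_pos: [0.5183, -0.146, 0.1245]
tcp_rot: [-0.0, 3.14, -0.001]
wrist_force: [1.8, -2.6, 1.1]
width: 0.197
grip_force: 49.6
```

>>> {"name": "jog_arm", "arguments": {
  "turn": [
    [0,0,0],
    [0,0,0],
    [0,0,0],
    [0,0,0],
    [0,0,0]
  ],
  "delta_pos": [
    [0,-0.0005,0.0005],
    [0,-0.0005,0.0005],
    [0,0,0],
    [0,0,0],
    [0,0,0]
  ],
  "gripper": [0.01,0.01,0.01,0.01,0.01]
}}

```text
time: 11.8
tool_pos: [0.5183, -0.1462, 0.1239]
tcp_rot: [0.0, 3.14, 0.001]
wrist_force: [1.9, 1.4, 5.1]
width: 0.194
grip_force: 50.1
```

```bash
python3 - <<'E'
from workcell import read_state, vision
from h import *
r=read_state();print(r["tool_pos"],r["wrist_force"],r["torque"],r["q"])
# stage shift in side view since start: phase correlation of patches
a=cv2.imread("pics/side0.png",0);b=cv2.cvtColor(vision.read_camera("side"),cv2.COLOR_RGB2GRAY)
cv2.imwrite("pics/s3.png",b)
for n,(x,y,w,h) in {"stagemarks":(276,222,28,34),"stagefront":(300,244,40,14),"desk(ref)":(330,320,40,40)}.items():
    A=np.float32(a[y:y+h,x:x+w]);B=np.float32(b[y:y+h,x:x+w])
    M=np.eye(2,3,dtype=np.float32);c,M=cv2.findTransformECC(A,B,M,cv2.MOTION_TRANSLATION,(3,100,1e-5));print(n,c,M[:,2])
E
```

```text
[ 0.51827535 -0.14623476  0.12387824] [1.86543671 1.42162582 5.14715794] [ 0.29236093 -0.29671836 -0.02302563] [-3.22068081e-01  9.98921205e-02  2.00547966e+00  1.44942738e-03
  1.03518150e+00 -1.89344344e+00]
stagemarks 0.8897241196490318 [-0.5633186  0.2111181]
stagefront 0.9050920194705002 [-17.036652   4.907938]
desk(ref) 0.9999775607420943 [0.00704095 0.00963523]
```

>>> {"name": "jog_arm", "arguments": {
  "turn": [
    [0,0,0],
    [0,0,0],
    [0,0,0],
    [0,0,0],
    [0,0,0],
    [0,0,0]
  ],
  "delta_pos": [
    [-0.0006,0.0004,0.0005],
    [-0.0006,0.0003,0.0005],
    [0,0,0.0005],
    [0,0,0.0005],
    [0,0,0],
    [0,0,0]
  ],
  "gripper": [0.01,0.01,0.01,0.01,0.01,0.01]
}}

```text
time: 12.35
tool_pos: [0.5183, -0.1457, 0.1214]
tcp_rot: [0.0, -3.141, -0.001]
wrist_force: [-0.3, 0.9, 5.5]
width: 0.192
grip_force: 50.3
```

>>> {"name": "jog_arm", "arguments": {
  "turn": [
    [0,0,0],
    [0,0,0],
    [0,0,0],
    [0,0,0],
    [0,0,0]
  ],
  "delta_pos": [
    [0.0001,0.0003,0.0005],
    [0.0001,0.0003,0.0005],
    [0,0,0.0005],
    [0,0,0],
    [0,0,0]
  ],
  "gripper": [0.01,0.01,0.01,0.01,0.01]
}}

```text
time: 12.77
tool_pos: [0.5181, -0.1455, 0.1201]
tcp_rot: [0.0, -3.14, 0.0]
wrist_force: [-0.8, -0.1, 5.9]
width: 0.199
grip_force: 50.3
```

>>> {"name": "jog_arm", "arguments": {
  "turn": [
    [0,0,0],
    [0,0,0],
    [0,0,0],
    [0,0,0],
    [0,0,0],
    [0,0,0]
  ],
  "delta_pos": [
    [0.0002,0.0001,0.0006],
    [0.0002,0.0001,0.0006],
    [0,0,0.0006],
    [0,0,0],
    [0,0,0],
    [0,0,0]
  ],
  "gripper": [0.01,0.01,0.01,0.01,0.01,0.01]
}}

```text
time: 13.27
tool_pos: [0.5177, -0.1454, 0.1183]
tcp_rot: [0.001, -3.14, 0.001]
wrist_force: [-0.5, -1.5, 6.4]
width: 0.193
grip_force: 50.2
```

```bash
python3 - <<'E'
from workcell import read_state, vision
r=read_state();print(r["tool_pos"],r["wrist_force"],r["torque"])
E
```

```text
[ 0.51770714 -0.14540635  0.11830438] [-0.54516828 -1.52429609  6.42584752] [-0.26560197  0.27197712  0.00298595]
```

>>> {"name": "jog_arm", "arguments": {
  "turn": [
    [0,0,0],
    [0,0,0],
    [0,0,0],
    [0,0,0],
    [0,0,0],
    [0,0,0]
  ],
  "delta_pos": [
    [0.0002,-0.0003,0.0006],
    [0.0002,-0.0003,0.0006],
    [0.0001,0,0.0006],
    [0,0,0],
    [0,0,0],
    [0,0,0]
  ],
  "gripper": [0.01,0.01,0.01,0.01,0.01,0.01]
}}

```text
time: 13.77
tool_pos: [0.5172, -0.1457, 0.1164]
tcp_rot: [0.0, -3.141, -0.0]
wrist_force: [-0.9, 0.4, 5.7]
width: 0.196
grip_force: 50.1
```

>>> {"name": "jog_arm", "arguments": {
  "turn": [
    [0,0,0],
    [0,0,0],
    [0,0,0],
    [0,0,0],
    [0,0,0],
    [0,0,0],
    [0,0,0]
  ],
  "delta_pos": [
    [0.0003,0.0001,0.0006],
    [0.0002,0,0.0006],
    [0.0002,0,0.0006],
    [0.0001,0,0.0006],
    [0.0001,0,0.0006],
    [0,0,0],
    [0,0,0]
  ],
  "gripper": [0.01,0.01,0.01,0.01,0.01,0.01,0.01]
}}

```text
time: 14.35
tool_pos: [0.5165, -0.1457, 0.1135]
tcp_rot: [0.0, -3.141, -0.0]
wrist_force: [-1.0, -0.3, 6.3]
width: 0.201
grip_force: 50.1
```

>>> {"name": "jog_arm", "arguments": {
  "turn": [
    [0,0,0],
    [0,0,0],
    [0,0,0],
    [0,0,0],
    [0,0,0],
    [0,0,0],
    [0,0,0]
  ],
  "delta_pos": [
    [0.0003,0,0.0006],
    [0.0002,0,0.0006],
    [0.0002,0,0.0006],
    [0.0001,0,0.0006],
    [0.0001,0,0.0006],
    [0,0,0],
    [0,0,0]
  ],
  "gripper": [0.01,0.01,0.01,0.01,0.01,0.01,0.01]
}}

```text
time: 14.93
tool_pos: [0.5158, -0.1457, 0.1105]
tcp_rot: [0.0, -3.141, 0.0]
wrist_force: [0.0, 0.3, 4.7]
width: 0.194
grip_force: 50.1
```

>>> {"name": "jog_arm", "arguments": {
  "turn": [
    [0,0,0],
    [0,0,0],
    [0,0,0],
    [0,0,0],
    [0,0,0],
    [0,0,0],
    [0,0,0]
  ],
  "delta_pos": [
    [0.0002,0,0.0008],
    [0,0,0.0008],
    [0,0,0.0008],
    [0,0,0.0008],
    [0,0,0.0008],
    [0,0,0],
    [0,0,0]
  ],
  "gripper": [0.01,0.01,0.01,0.01,0.01,0.01,0.01]
}}

```text
time: 15.52
tool_pos: [0.5155, -0.1457, 0.1059]
tcp_rot: [0.0, -3.141, -0.0]
wrist_force: [0.4, -0.9, 2.2]
width: 0.193
grip_force: 49.8
```

>>> {"name": "jog_arm", "arguments": {
  "turn": [
    [0,0,0],
    [0,0,0],
    [0,0,0],
    [0,0,0],
    [0,0,0],
    [0,0,0],
    [0,0,0],
    [0,0,0],
    [0,0,0],
    [0,0,0]
  ],
  "delta_pos": [
    [0,0,0.001],
    [0,0,0.001],
    [0,0,0.001],
    [0,0,0.001],
    [0,0,0.001],
    [0,0,0.001],
    [0,0,0.001],
    [0,0,0.001],
    [0,0,0],
    [0,0,0]
  ],
  "gripper": [0.01,0.01,0.01,0.01,0.01,0.01,0.01,0.01,0.01,0.01]
}}

```text
time: 16.35
tool_pos: [0.5155, -0.1458, 0.098]
tcp_rot: [0.0, -3.141, 0.0]
wrist_force: [-2.0, -2.0, 3.5]
width: 0.195
grip_force: 49.9
```

>>> {"name": "jog_arm", "arguments": {
  "turn": [
    [0,0,0],
    [0,0,0],
    [0,0,0],
    [0,0,0],
    [0,0,0],
    [0,0,0],
    [0,0,0]
  ],
  "delta_pos": [
    [0,0,0.0008],
    [0,0,0.0008],
    [0,0,0.0007],
    [0,0,0.0007],
    [0,0,0],
    [0,0,0],
    [0,0,0]
  ],
  "gripper": [0.01,0.01,0.01,0.01,0.01,0.01,0.01]
}}

```text
time: 16.93
tool_pos: [0.5155, -0.1457, 0.0953]
tcp_rot: [0.0, -3.141, -0.0]
wrist_force: [-2.6, -2.0, 5.8]
width: 0.194
grip_force: 50.2
```

>>> {"name": "jog_arm", "arguments": {
  "turn": [
    [0,0,0],
    [0,0,0],
    [0,0,0],
    [0,0,0],
    [0,0,0],
    [0,0,0]
  ],
  "delta_pos": [
    [0,0,0.0005],
    [0,0,0.0005],
    [0,0,0.0005],
    [0,0,0],
    [0,0,0],
    [0,0,0]
  ],
  "gripper": [0.01,0.01,0.01,0.01,0.01,0.01]
}}

```text
time: 17.43
tool_pos: [0.5156, -0.1457, 0.0952]
tcp_rot: [0.0, -3.141, 0.0]
wrist_force: [-4.9, -0.3, 14.4]
width: 0.195
grip_force: 51.2
```

>>> {"name": "jog_arm", "arguments": {
  "turn": [
    [0,0,0],
    [0,0,0],
    [0,0,0],
    [0,0,0],
    [0,0,0],
    [0,0,0],
    [0,0,0],
    [0,0,0],
    [0,0,0],
    [0,0,0],
    [0,0,0],
    [0,0,0]
  ],
  "delta_pos": [
    [0,0,-0.001],
    [0,0,0],
    [0,0,0],
    [0,0,0],
    [0,0,0],
    [0,0,-0.01],
    [0,0,-0.02],
    [0,0,-0.03],
    [0,0,-0.03],
    [0,0,-0.02],
    [0,0,0],
    [0,0,0]
  ],
  "gripper": [0.01,0.03,0.045,0.045,0.045,0.045,0.045,0.045,0.03,0.0,0.0,0.0]
}}

```text
time: 18.43
tool_pos: [0.517, -0.1461, 0.2069]
tcp_rot: [-0.0, 3.138, -0.002]
wrist_force: [-0.2, 0.3, -0.4]
width: 0.001
grip_force: 0.0
```

```bash
python3 - <<'E'
from workcell import read_state, vision
import cv2,numpy as np
from h import *
r=read_state();print(r["tool_pos"],r["width"])
tt=vision.read_camera("top");ss=vision.read_camera("side");t=tt[:,:,::-1];s=ss[:,:,::-1]
f=lambda a:cv2.resize(a,None,fx=5,fy=5,interpolation=cv2.INTER_CUBIC)
cv2.imwrite("pics/g3.png",np.hstack([f(t[180:260,335:415]),f(s[180:260,270:350])]))
b,sb=blob(ss,(322,205,26,28),"red");print(b,sb,plane("side",b,.101))
E
```

```text
[ 0.51696492 -0.14607657  0.20693551] 0.0008178480238368141
[334.8        220.53333333] [334 218   3   6  15] [ 0.58723009 -0.12922883  0.101     ]
```

View pics/g3.png

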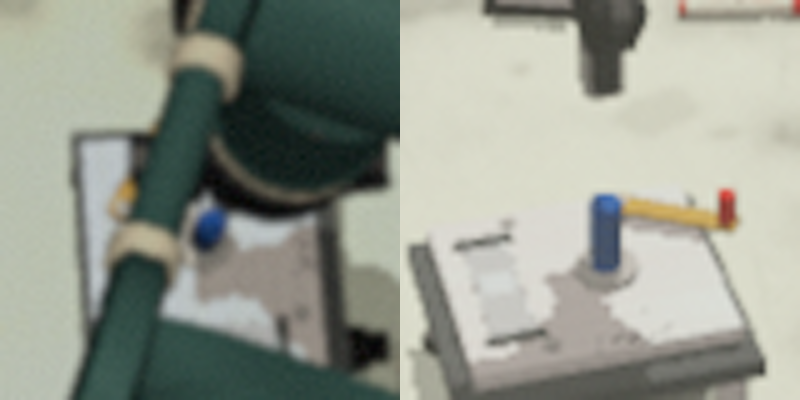

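The pin is flush: z is blocked at 0.0952 and the flange sits on the stage. The handle is upright at crop (605,235) and the keeper knob is at side px (335,220). Next I'll move outside the knob and turn the tool.

>>> {"name": "jog_arm", "arguments": {
  "turn": [
    [0,0,0],
    [0,0,0],
    [0,0,0],
    [0,0,0],
    [0,0,-0.1125],
    [0,0,-0.1125],
    [0,0,-0.1125],
    [0,0,-0.1125],
    [0,0,0],
    [0,0,0],
    [0,0,0],
    [0,0,0],
    [0,0,0],
    [0,0,0]
  ],
  "delta_pos": [
    [-0.023,0.009,0],
    [-0.023,0.009,0],
    [-0.023,0.009,0],
    [-0.023,0.008,0],
    [0,0,0],
    [0,0,0],
    [0,0,0],
    [0,0,0],
    [0,0,0.02],
    [0,0,0.03],
    [0,0,0.02],
    [0,0,0],
    [0,0,0],
    [0,0,0]
  ],
  "gripper": [0,0,0,0,0,0,0,0,0,0,0,0,0,0]
}}

```text
time: 19.7
tool_pos: [0.6077, -0.1107, 0.1346]
tcp_rot: [0.701, -3.062, -0.0]
wrist_force: [0.5, 0.4, 0.2]
width: 0.005
grip_force: 0.0
```

```bash
python3 - <<'E'
from workcell import read_state, vision
import cv2,numpy as np
from scipy.spatial.transform import Rotation as R
from h import *
r=read_state();p=r["tool_pos"];M=R.from_rotvec(r["tcp_rot"]).as_matrix();print(p,M.round(3),r["q"][5])
ss=vision.read_camera("side");tt=vision.read_camera("top")
f=lambda a:cv2.resize(a[:,:,::-1],None,fx=5,fy=5,interpolation=cv2.INTER_CUBIC)
cv2.imwrite("pics/g4.png",np.hstack([f(tt[180:260,335:415]),f(ss[170:250,285:365])]))
print("to start:",M.T@(np.array([.6082,-.1111,.098])-p))
h=np.array([.5305,-.0996]);off=np.array([.0148,.0072]);prev=np.array([.6082,-.1111])
for a in np.radians(np.arange(-24,-93,-6)):
    c=h+.064*np.array([np.cos(a),np.sin(a)])+off;d=M.T@np.array([*(c-prev),0]);print(np.degrees(a).round(),c.round(4),d.round(4));prev=c
E
```

```text
[ 0.60768309 -0.11069464  0.13462786] [[-0.9   -0.435 -0.001]
 [-0.435  0.9    0.   ]
 [ 0.001  0.    -1.   ]] -2.2414381899088727
to start: [-0.00030784 -0.00060495  0.03662747]
-24.0 [ 0.6038 -0.1184] [ 0.0072 -0.0047  0.    ]
-30.0 [ 0.6007 -0.1244] [ 0.0053 -0.0041  0.    ]
-36.0 [ 0.5971 -0.13  ] [ 0.0057 -0.0035  0.    ]
-42.0 [ 0.5929 -0.1352] [ 0.0061 -0.0029  0.    ]
-48.0 [ 0.5881 -0.14  ] [ 0.0063 -0.0022  0.    ]
-54.0 [ 0.5829 -0.1442] [ 0.0065 -0.0015  0.    ]
-60.0 [ 0.5773 -0.1478] [ 0.0066 -0.0008  0.    ]
-66.0 [ 0.5713 -0.1509] [ 0.0067 -0.0001  0.    ]
-72.0 [ 0.5651 -0.1533] [0.0067 0.0006 0.    ]
-78.0 [ 0.5586 -0.155 ] [0.0066 0.0013 0.    ]
-84.0 [ 0.552 -0.156] [0.0064 0.0019 0.    ]
-90.0 [ 0.5453 -0.1564] [0.0062 0.0026 0.    ]
```

View pics/g4.png

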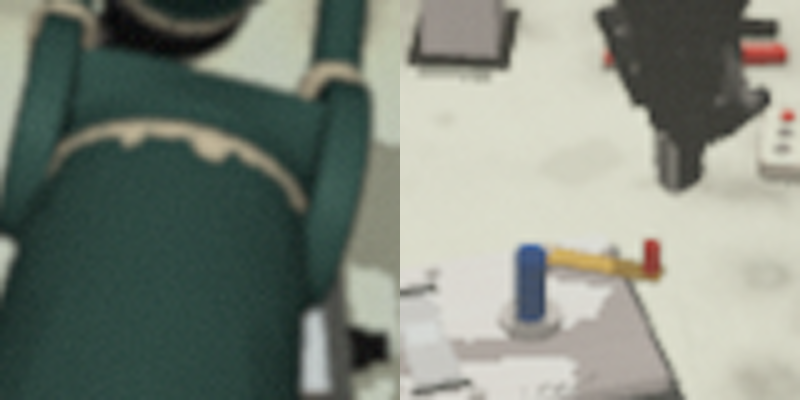

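>>> {"name": "jog_arm", "arguments": {
  "turn": [
    [0,0,0],
    [0,0,0],
    [0,0,0],
    [0,0,0],
    [0,0,0]
  ],
  "delta_pos": [
    [-0.003,0,0.012],
    [0,0,0.013],
    [0,0,0.012],
    [0,0,0],
    [0,0,0]
  ],
  "gripper": [0,0,0,0,0]
}}

```text
time: 20.22
tool_pos: [0.6088, -0.109, 0.0955]
tcp_rot: [0.7, -3.059, -0.003]
wrist_force: [-0.6, 0.5, -0.2]
width: -0.005
grip_force: 0.0
```

>>> {"name": "jog_arm", "arguments": {
  "turn": [
    [0,0,0],
    [0,0,0],
    [0,0,0],
    [0,0,0],
    [0,0,0],
    [0,0,0],
    [0,0,0],
    [0,0,0],
    [0,0,0],
    [0,0,0],
    [0,0,0],
    [0,0,0],
    [0,0,0],
    [0,0,0],
    [0,0,0],
    [0,0,0]
  ],
  "delta_pos": [
    [0.0025,-0.0016,0],
    [0.0025,-0.0016,0],
    [0.0025,-0.0015,0],
    [0.0027,0,0],
    [0.0027,-0.0021,0],
    [0.0026,-0.002,0],
    [0.0029,-0.0018,0],
    [0.0028,-0.0017,0],
    [0.003,-0.0015,0],
    [0.0031,-0.0014,0],
    [0.0031,-0.0011,0],
    [0.0032,-0.0011,0],
    [0.0032,-0.0008,0],
    [0.0033,-0.0007,0],
    [0,0,0],
    [0,0,0]
  ],
  "gripper": [0,0,0,0,0,0,0,0,0,0,0,0,0,0,0,0]
}}

```text
time: 21.55
tool_pos: [0.5817, -0.1438, 0.0973]
tcp_rot: [0.7, -3.061, -0.001]
wrist_force: [0.2, -0.3, -0.6]
width: -0.003
grip_force: 0.0
```

```bash
python3 - <<'E'
from workcell import read_state, vision
from h import *
r=read_state();print(r["tool_pos"],r["wrist_force"])
ss=vision.read_camera("side")
try:
    b,sb=blob(ss,(300,200,50,45),"red");print(b,sb,plane("side",b,.101))
except Exception as e: print(e)
cv2.imwrite("pics/g5.png",cv2.resize(ss[170:260,280:370,::-1],None,fx=6,fy=6,interpolation=cv2.INTER_CUBIC))
E
```

```text
[ 0.58171642 -0.14382407  0.09731972] [ 0.2434048  -0.27199392 -0.56209227]
[329.4        227.13333333] [328 224   3   7  15] [ 0.56601725 -0.15442784  0.101     ]
```

View pics/g5.png

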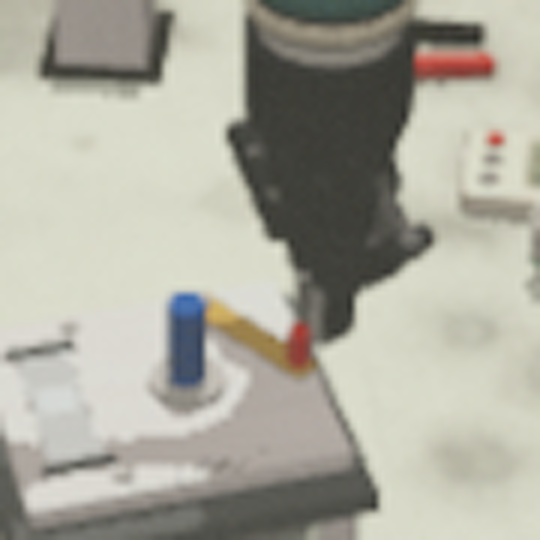

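The knob is following at crop (299,345), about 57° round. I'll continue towards closed.

>>> {"name": "jog_arm", "arguments": {
  "turn": [
    [0,0,0],
    [0,0,0],
    [0,0,0],
    [0,0,0],
    [0,0,0],
    [0,0,0],
    [0,0,0],
    [0,0,0],
    [0,0,0],
    [0,0,0]
  ],
  "delta_pos": [
    [0.0033,-0.0004,0],
    [0.0033,-0.0004,0],
    [0.0033,0,0],
    [0.0034,0,0],
    [0.0033,0.0003,0],
    [0.0034,0.0003,0],
    [0.003,0.0006,0],
    [0.002,0.0004,0],
    [0,0,0],
    [0,0,0]
  ],
  "gripper": [0,0,0,0,0,0,0,0,0,0]
}}

```text
time: 22.43
tool_pos: [0.5592, -0.154, 0.0976]
tcp_rot: [0.701, -3.062, -0.001]
wrist_force: [-0.8, 0.7, 0.7]
width: -0.001
grip_force: 0.0
```

>>> {"name": "jog_arm", "arguments": {
  "turn": [
    [0,0,0],
    [0,0,0],
    [0,0,0],
    [0,0,0],
    [0,0,0],
    [0,0,0],
    [0,0,0],
    [0,0,0],
    [0,0,0],
    [0,0,0]
  ],
  "delta_pos": [
    [0.001,0.0004,0],
    [0.001,0.0004,0],
    [0.001,0.0004,0],
    [0.001,0.0004,0],
    [0.001,0.0004,0],
    [0.001,0.0004,0],
    [0.001,0.0004,0],
    [0.001,0.0004,0],
    [0,0,0],
    [0,0,0]
  ],
  "gripper": [0,0,0,0,0,0,0,0,0,0]
}}

```text
time: 23.27
tool_pos: [0.5507, -0.1545, 0.0976]
tcp_rot: [0.701, -3.062, -0.0]
wrist_force: [-0.2, 0.4, 0.2]
width: -0.002
grip_force: 0.0
```

>>> {"name": "jog_arm", "arguments": {
  "turn": [
    [0,0,0],
    [0,0,0],
    [0,0,0],
    [0,0,0],
    [0,0,0],
    [0,0,0]
  ],
  "delta_pos": [
    [0.001,0.0005,0],
    [0.001,0.0005,0],
    [0.001,0.0005,0],
    [0.001,0.0005,0],
    [0,0,0],
    [0,0,0]
  ],
  "gripper": [0,0,0,0,0,0]
}}

```text
time: 23.77
tool_pos: [0.5472, -0.1546, 0.0979]
tcp_rot: [-0.701, 3.061, -0.001]
wrist_force: [5.5, -0.1, -1.9]
width: 0.002
grip_force: 2.2
```

>>> {"name": "jog_arm", "arguments": {
  "turn": [
    [0,0,0],
    [0,0,0],
    [0,0,0],
    [0,0,0],
    [0,0,0]
  ],
  "delta_pos": [
    [0.0008,0.0004,0],
    [0.0007,0.0003,0],
    [0,0,0],
    [0,0,0],
    [0,0,0]
  ],
  "gripper": [0,0,0,0,0]
}}

```text
time: 24.18
tool_pos: [0.5459, -0.1547, 0.098]
tcp_rot: [-0.701, 3.06, -0.001]
wrist_force: [5.7, 0.0, -3.0]
width: -0.0
grip_force: 2.6
```

>>> {"name": "jog_arm", "arguments": {
  "turn": [
    [0,0,0],
    [0,0,0],
    [0,0,0],
    [0,0,0],
    [0,0,0],
    [0,0,0],
    [0,0,0],
    [0,0,0],
    [0,0,0]
  ],
  "delta_pos": [
    [-0.005,0,0],
    [-0.01,0,0],
    [-0.015,0,0],
    [0,0,-0.02],
    [0,0,-0.03],
    [0,0,-0.03],
    [0,0,-0.02],
    [0,0,0],
    [0,0,0]
  ],
  "gripper": [0,0,0,0,0,0,0,0,0]
}}

```text
time: 24.93
tool_pos: [0.5737, -0.1413, 0.1995]
tcp_rot: [-0.701, 3.06, -0.002]
wrist_force: [0.2, 0.8, -0.5]
width: -0.006
grip_force: 0.0
```

```bash
python3 - <<'E'
from workcell import read_state, vision
from h import *
r=read_state();print(r["tool_pos"],r["wrist_force"])
ss=vision.read_camera("side");tt=vision.read_camera("top")
b,sb=blob(ss,(300,215,50,45),"red");print(b,sb,plane("side",b,.101))
f=lambda a:cv2.resize(a[:,:,::-1],None,fx=5,fy=5,interpolation=cv2.INTER_CUBIC)
cv2.imwrite("pics/g6.png",np.hstack([f(tt[180:260,335:415]),f(ss[190:270,270:350])]))
E
```

```text
[ 0.57367015 -0.14128627  0.19952807] [ 0.20324103  0.84693836 -0.50774111]
[317.57142857 231.28571429] [317 228   3   7  14] [ 0.53036852 -0.16501242  0.101     ]
```

View pics/g6.png

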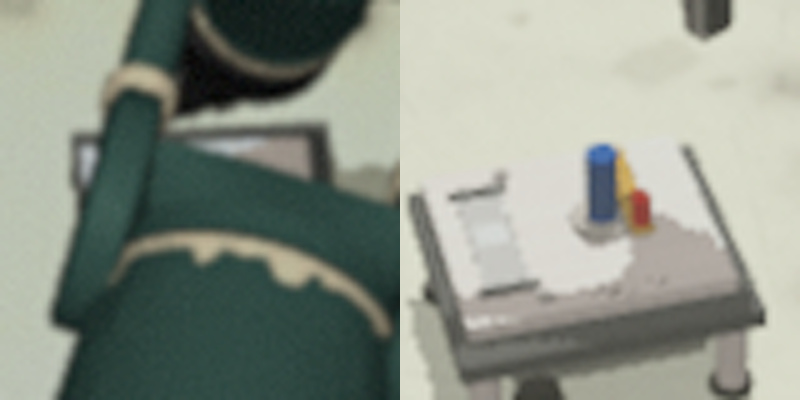

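The knob now sits beside the handle at side px (317.6,231), about (0.530,-0.165), which is at the closed stop. The bar lies over the flange, the pin is home and the gripper is clear.

```bash
python3 -c "
from workcell import ticket
print(ticket.finish_job())"
```

```text
the job is handed in; nothing more can be done
None
```

The job is handed in at about 25 s of 69 s: the pin is seated flush (14.4 N was the highest insertion force reading) and released, and the keeper is swung across to its stop. The last keeper push appears to have slid the stage about 1 mm within the pin's clearance.

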